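Find the short foot of the spool rack with a feeler blade

ROBOT

A 7-joint arm with a two-finger parallel gripper is mounted at the origin on the work surface. World frame = base frame: x ahead of the robot, y to its left, z up, the work surface at z = 0. Lengths are in m, angles in rad, forces in N, time in s.
With the tool pointing down it reaches from about 0.425 to 0.875 m from the base axis. Payload 4.7 kg.
Tool frame: the origin (TCP) lies between the finger pads; the fingertips stand ctrl.tip_reach ahead of it and the grasp point (between the pads) lies 5 mm behind it (ctrl.tip_reach is the distance from the TCP to the fingertips, in m); z points along the fingers, y is the direction in which the jaws open and shut (so a half turn about z gives the same grasp; the last joint's range is limited). The gripper opens to 87 mm and grips with 3 to 60 N. Pads are 19 mm wide; open, the fingers measure 117 mm over their backs; the gripper's body (75 mm by 190 mm) begins 51 mm behind the grasp point.
Start: joints at [-1.294, 0.321, -0.07, 1.45, 0.023, 1.371, -0.057], TCP at [0.169, 0.628, 0.237] pointing down, gripper open.
Joint ranges: [-2.86, 2.86], [-0.3, 2.09], [-1.38, 1.24], [0.06, 2.45], [-1.56, 4.7], [0.09, 2.05], [-2.69, 2.69]. Speed limits (rad/s): [2.57, 2.57, 3.14, 3.14, 3.14, 3.14, 3.14].

INTERFACE

Orientations are given as a rotation vector (axis times angle).
In Python, from bench import ctrl gives the robot as it stands.
- The arm moves only by the shell command python3 -m handwheel 'ROWS' [FORCE]. ROWS is JSON, a list of rows, each a list of 7 numbers: the shift along the tool's x, y, z in mm, then the turn, a rotation vector about the tool's x, y, z in rad, then the gripper's target within -1 to 1 (shut at 1, half-way at 0, fully open at -1). In form: [[dx, dy, dz, ax, ay, az, grip], ...]. A call has 1 to 12 rows; each row is the pose to reach, as a shift and turn from the pose commanded when the call began, along the tool's axes at that moment; what a row does not reach only later rows make up. A row lasts 1/8 s, in which the tool goes at most 62.5 mm and 10.7 degrees, less where a joint would pass 70% of its speed; a pose out of reach is approached as far as the arm can. A call with a gripper value outside its range is refused whole. The fingers move at their own pace and stop on an object; FORCE is the grip in N (left out, the last holds). Time passes only in rows, so rows that repeat a pose let the fingers close. It gives the time, the measured TCP pose, the force and the opening at its end, in the units of the state.
- ctrl.get_state(): the state, without advancing time (a new reading comes with each control period).
- ctrl.get_image(name): name is "scene" or "top" or "wrist"; returns the picture (420x560x3 uint8, red, green, blue); there is no depth.
- ctrl.camera_model(name): a dict with "mtx" (3x3 intrinsics, pixels), "k1" (the pictures are not rectified: a ray, as slopes to the right and down, at radius r is drawn at 1 + k1 r^2 times it, then the intrinsics apply), "xyz" and "orientation" of the camera in the world. Camera axes: x right, y up, looking along -z (the intrinsics and any distortion apply to the point x, -y, -z); pixel columns grow to the right and rows downward; lengths in m; the calibration is good to about 2 mm. A picture is of the moment at which its call begins: read the wrist's pose just before it. camera_model takes no time and is no camera call; for the wrist camera it gives the pose at the moment of the call.
- ctrl.close_job(): hands the job in, once; it reports no verdict.
The state is a dict: "time": time; "joint_positions": joint angles; "qd": joint speeds; "joint_torque": joint torques, N m; "position": TCP position; "tool_rot": TCP orientation; "ft_force": force on the tool from outside, world axes, zero at the start; "torque": the same for the moment, N m; "grip_width": opening from 0.0 (shut) to 1.0 (fully open).
Only numpy, scipy, OpenCV 4.12 (cv2) and the standard library are available. Lean on these libraries where they do the work, as an engineer would, in place of code of your own. Each camera call takes 0.05 s, during which the arm holds its last target.

TASK

The filament spool rack rocks because one of its three front screw feet is wound up too far. Pick up the feeler by its handle, keep its blade flat on the bench and try it under the front feet, straight in from the front and with a light push only: under two of them it jams, so do not force it; under the short one it slides in. There push it on until the line scribed across the blade is under the middle of the foot, let go and leave the feeler lying there, so that the foot can be wound down on to it; do not knock the rack or shift the other things on the bench.

Things in the scene. Friction and masses are not known exactly. Their poses are not given: they have to be found in the camera images.
- feeler: Feeler, 90 g, lying flat in front of the rack, roughly across it. Grey printed handle: block 70 long (x -35 to 35), 20 wide (y), 32 high; grip it across the 20, from above. A collar 25 wide, 7 high rings the blade at x 28 to 40. Steel blade 24 wide, 4 thick, out to x 115. Handle and blade are flush below. Origin: underside of the handle's middle; x along the blade to the tip, z up.
- blade_tip (a point): Middle of the blade's tip edge: 115 mm ahead of the feeler's origin along its x, 2 mm above its underside.
- blade_line (a point): Middle of the dark line scribed across the blade: 83 mm ahead of the feeler's origin along its x (32 mm behind the tip), 2 mm above its underside.
- rack: Steel rack with four filament spools; it does not move. Origin on the bench below the middle front foot; x from its front (robot's side) to its back, y to the robot's left, z up. Three 20 mm square tubes along x at y -200, 0, 200, from x -22 to 332, 34 to 54 mm above the bench, each with a screw foot below its front end (cap nut on top to 66). Spools (200 across, tops 290 high) reach forward to x 85.
- foot_left (a point): Bench-height point under the middle of the front foot on the robot's left (rack x 0, y 200). Each front foot ends in a fixed round grey pad, 40 across, 14 high, bevelled round its lower edge (4 wide, 3 high). One of the three pads, not known which, is about 5 mm off the bench: the blade goes under when flat on the bench. The other two are 0 to 2 mm off it and stop the blade at the pad's edge.
- foot_mid (a point): Bench-height point under the middle of the middle front foot (rack x 0, y 0); same pad as at foot_left. A push of a few newtons tells: flat on the bench, the blade slides freely under the short foot.
- foot_right (a point): Bench-height point under the middle of the front foot on the robot's right (rack x 0, y -200); same pad as at foot_left.
- spare_foot: Bystander: a spare screw foot (pad 40 mm across, stud up, 59 high) standing about 45 mm behind the line of the front feet, between the left and middle tubes. Origin under its middle.
- nozzle_tin: Bystander: a clear jar with metal lid, 44 across, 36 high, about 45 mm behind the line of the front feet, between the middle and right tubes. Origin under its middle.
- ipa_bottle: Bystander: brown bottle, 68 across, 150 high, to the left of the rack. Origin under its middle.
- fan_wheel: Bystander: blue printed fan wheel, 112 across, 18 high, right of the working area. Origin under its middle.
- scraper: Bystander: scraper 200 long, black handle, steel blade 65 wide, left of the working area. Origin under its middle, x along it to the blade.
- calliper: Bystander: steel calliper 200 long, 58 wide at its jaws, 12 high, right of the working area. Origin under its middle.
- loose_spool: Bystander: filament spool lying flat, 200 across, 66 high, on the right. Origin under its middle.
Not all that is in view belongs to the job. What is meant by the feeler is not green, and is the smaller of those in its own colour.

How it is judged:
On the way:
1. The feeler, held by its handle, is slid in under a foot, its tip well past the pad's edge (contact force between the fingers and feeler above 0.5 N and ((x of blade_tip in the frame of rack above -0.01 m and horizontal distance between blade_tip and foot_left below 0.03 m and height (world z) of blade_tip below 0.006 m) or (x of blade_tip in the frame of rack above -0.01 m and horizontal distance between blade_tip and foot_mid below 0.03 m and height (world z) of blade_tip below 0.006 m) or (x of blade_tip in the frame of rack above -0.01 m and horizontal distance between blade_tip and foot_right below 0.03 m and height (world z) of blade_tip below 0.006 m))), for 0.1 s.
At the end, for the whole second after the job is handed in: The feeler lies flat on the bench, released and at rest, its blade under the one front foot that it fits: the scribed line within 12 mm of the foot's middle, the blade within 0.3 rad of straight in from the front ((horizontal distance between blade_line and foot_left below 0.012 m or horizontal distance between blade_line and foot_mid below 0.012 m or horizontal distance between blade_line and foot_right below 0.012 m) and angle between the x axis of feeler and the x axis of rack, either way round below 0.3 rad and height (world z) of feeler below 0.003 m and angle between feeler's own z axis and vertical below 0.05 rad and linear speed of feeler below 0.01 m/s and contact force between the fingers and feeler below 0.1 N); the robot touches nothing.
It fails at once if The blade is forced: more than 20 N between the blade and anything it touches (contact force between feeler_c0 and anything else above 20 N).
It fails at once if The arm or gripper pushes the rack with more than 10 N (contact force between any of the fingers, the arm and rack above 10 N).
It fails at once if A bystander is moved by more than 30 mm (distance of any of spare_foot, nozzle_tin, ipa_bottle, fan_wheel, scraper, calliper, loose_spool from where it was at the start of the episode above 0.03 m).
It also fails if it takes over 72 s, if anything falls off the work surface, if the arm or the gripper's body presses on something with over 40 N, if the wrist force passes 120 N, or if a joint passes its speed limit or range.

## Working session

There is one attempt and no reset: what is moved stays moved. The work goes in short steps, Python scripts to look and compute and a shell command to move; the robot and the scene stay as the last step left them, time stands still between calls to the robot, and variables do not carry over. Pictures are saved under pics/ and viewed, and the job is handed in when it is done.

```bash
ls; mkdir -p pics
python3 - <<'E'
from bench import ctrl
import cv2
s=ctrl.get_state(); print(s, ctrl.tip_reach)
for n in ["scene","top","wrist"]:
    m=ctrl.camera_model(n); print(n,m)
    cv2.imwrite(f"pics/{n}0.png",ctrl.get_image(n)[:,:,::-1])
E
```

```text
pics
{'time': 0.0, 'joint_positions': array([-1.29389203,  0.32181941, -0.07008849,  1.4516835 ,  0.02260234,
        1.3708202 , -0.05690288]), 'qd': array([ 7.87660571e-04, -1.91331017e-04,  1.62649919e-03, -4.72798731e-05,
        8.33979729e-04,  1.00948720e-03, -7.96451197e-04]), 'joint_torque': array([ 9.98440737e-04, -4.91306984e+01, -4.03451370e-01, -3.12521625e+01,
       -6.40251744e-02,  4.38611617e-02,  1.82257322e-04]), 'position': array([0.16876909, 0.62714839, 0.2354596 ]), 'tool_rot': array([-4.11555041e-01, -3.11436219e+00,  3.04291977e-03]), 'ft_force': array([-0.41689815,  0.06125284,  0.15898066]), 'torque': array([0.07172872, 0.03775634, 0.02389982]), 'grip_width': 0.9996783121709861} 0.014
scene {'mtx': array([[431.3294319 ,   0.        , 280.76027923],
       [  0.        , 431.3294319 , 214.04110921],
       [  0.        ,   0.        ,   1.        ]]), 'k1': -0.010416226192162028, 'xyz': array([ 0.99200163, -0.77376509,  0.73957853]), 'orientation': array([0.88581622, 0.25491133, 0.54297209])}
top {'mtx': array([[512.35888646,   0.        , 274.03337525],
       [  0.        , 512.35888646, 208.41511737],
       [  0.        ,   0.        ,   1.        ]]), 'k1': 0.05957985752241405, 'xyz': array([ 0.3237761 , -0.00663659,  1.49674167]), 'orientation': array([ 0.08841547, -0.09934126, -1.55083046])}
wrist {'mtx': array([[305.41134879,   0.        , 277.24289681],
       [  0.        , 305.41134879, 205.73805352],
       [  0.        ,   0.        ,   1.        ]]), 'k1': 0.02345254397125124, 'xyz': array([0.10199171, 0.64591001, 0.38411269]), 'orientation': array([-0.21944872, -0.16559899,  1.30107282])}
```

View pics/top0.png

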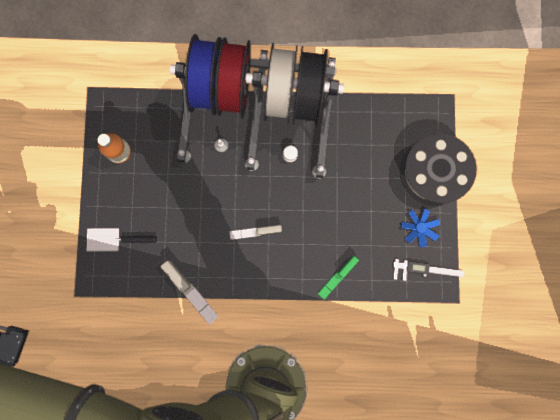

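View pics/scene0.png

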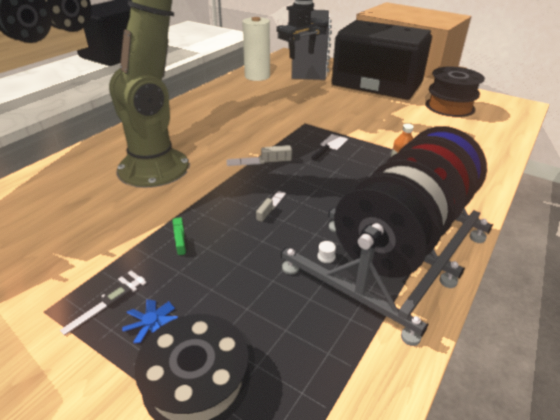

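View pics/wrist0.png

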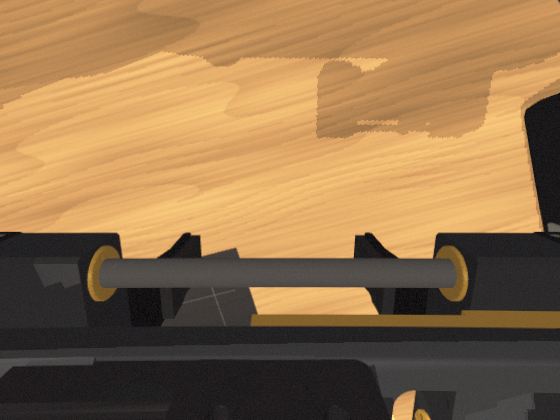

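Candidates in the top view: the small grey feeler at (255,231), a larger grey one at (188,290) and a green one at (338,277). By the description it is the small grey one, and I'll check that in a crop.

```bash
cat > h.py <<'E'
import numpy as np, cv2
from scipy.spatial.transform import Rotation as R
from bench import ctrl
F=np.diag([1.,-1,-1])
def proj(m,P):
    P=np.atleast_2d(P).astype(float)
    c=(R.from_rotvec(m["orientation"]).as_matrix().T@(P-m["xyz"]).T).T@F
    s=c[:,:2]/c[:,2:]; r2=(s**2).sum(1,keepdims=True); s=s*(1+m["k1"]*r2)
    return s*[m["mtx"][0,0],m["mtx"][1,1]]+m["mtx"][:2,2]
def unproj(m,uv,z):
    uv=np.atleast_2d(uv).astype(float)
    d=(uv-m["mtx"][:2,2])/[m["mtx"][0,0],m["mtx"][1,1]]; s=d.copy()
    for _ in range(20): s=d/(1+m["k1"]*(s**2).sum(1,keepdims=True))
    ray=np.c_[s,np.ones(len(s))]@F@R.from_rotvec(m["orientation"]).as_matrix().T
    t=(z-m["xyz"][2])/ray[:,2]
    return m["xyz"]+ray*t[:,None]
def crop(im,x0,y0,w,h,k,fn):
    cv2.imwrite(fn,cv2.resize(im[y0:y0+h,x0:x0+w],None,fx=k,fy=k,interpolation=cv2.INTER_CUBIC))
E
python3 - <<'E'
from h import *
im=cv2.imread("pics/top0.png")
crop(im,210,205,100,60,8,"pics/t_feel.png")
crop(im,160,130,180,60,4,"pics/t_feet.png")
E
```

```text
(no output)
```

View pics/t_feel.png

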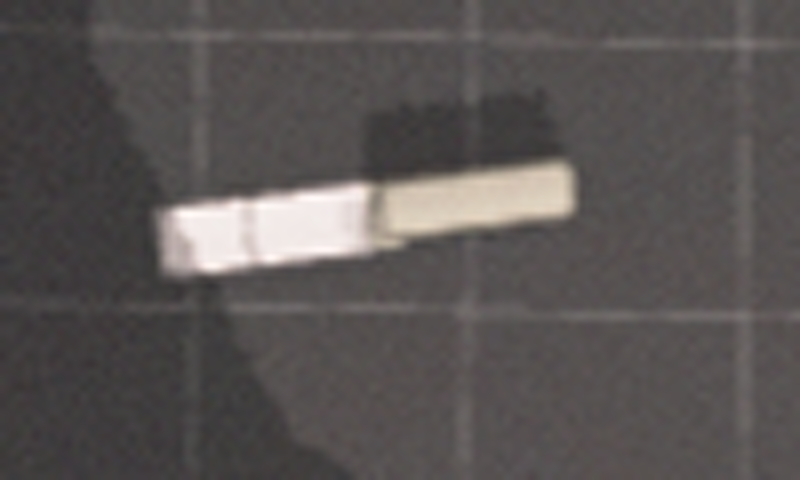

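View pics/t_feet.png

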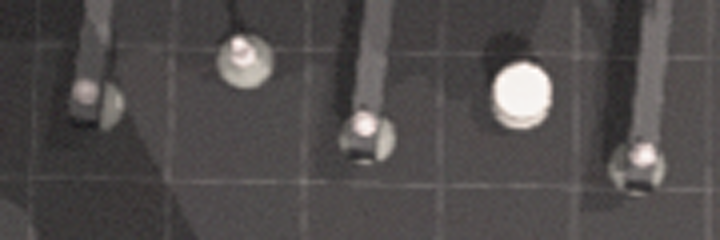

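Run:
```python
from h import *
m=ctrl.camera_model("top")
f=lambda c,x,y,k:np.array(c,float)/k+[x,y]+0*0.5-0.0
nuts=unproj(m,f([(87,88),(364,122),(643,153)],160,130,4),0.066)
print("nuts",nuts.round(4), np.linalg.norm(np.diff(nuts,axis=0),axis=1))
pads=unproj(m,f([(97,104),(367,139),(637,167)],160,130,4),0.014); print("pads",pads.round(4))
d=nuts[0]-nuts[2]; print("rack yaw", np.arctan2(-d[0],d[1]))
h=unproj(m,f([(375,190),(570,160),(575,217),(385,240)],210,205,8),0.032); print(h.round(4),"handle mid",h.mean(0))
b=unproj(m,f([(160,210),(166,276),(160,243),(248,229)],210,205,8),0.004); print(b.round(4))
o=h.mean(0); 
v=h[0]+h[3]-h[1]-h[2]; print("yaw handle",np.arctan2(v[1],v[0]),"yaw tip",np.arctan2(*(b[2]-o)[[1,0]]), np.linalg.norm((b[2]-o)[:2]),np.linalg.norm((b[3]-o)[:2]))
by=unproj(m,f([(245,60)],160,130,4),0.014); print("spare",by); print("tin",unproj(m,f([(522,90)],160,130,4),0.036))
s=ctrl.get_state();print(R.from_rotvec(s["tool_rot"]).as_matrix().round(3))
```

```text
nuts [[ 0.6526  0.2496  0.066 ]
 [ 0.6321  0.0527  0.066 ]
 [ 0.6134 -0.1457  0.066 ]] [0.19796806 0.19932715]
pads [[ 0.6527  0.2512  0.014 ]
 [ 0.6306  0.0524  0.014 ]
 [ 0.6134 -0.1465  0.014 ]]
rack yaw -0.098745665231956
[[ 0.4407  0.0328  0.032 ]
 [ 0.4527 -0.0369  0.032 ]
 [ 0.4323 -0.039   0.032 ]
 [ 0.4228  0.0288  0.032 ]] handle mid [ 0.43711605 -0.00354227  0.032     ]
[[0.4342 0.1117 0.004 ]
 [0.4102 0.1088 0.004 ]
 [0.4222 0.1114 0.004 ]
 [0.4278 0.0795 0.004 ]]
yaw handle 1.725929122622765 yaw tip 1.700113512627161 0.1158690865959013 0.08355168304992759
spare [[0.68804905 0.14365591 0.014     ]]
tin [[ 0.66440625 -0.06031984  0.036     ]]
[[-0.966  0.26  -0.   ]
 [ 0.26   0.966 -0.001]
 [-0.    -0.001 -1.   ]]
```

The crop confirms it: grey handle, bright blade to the left, scribed line at pixel (241,234). The measured distances fit the given ones: tip 116 mm and line 83.5 mm from the handle's middle, feet 198–199 mm apart. Next I work out the first moves.

```bash
cat >> h.py <<'E'
O=np.array([0.632,0.0525]); RY=-0.0987
rx=np.array([np.cos(RY),np.sin(RY)]); ry=np.array([-np.sin(RY),np.cos(RY)])
def rack(x,y): return O+x*rx+y*ry
def torack(p): d=np.array(p)[:2]-O; return np.array([d@rx,d@ry])
def Rt(yawy): # tool down, jaw axis yaw
    y=np.array([np.cos(yawy),np.sin(yawy),0]); z=np.array([0,0,-1.]); return np.c_[np.cross(y,z),y,z]
def rel(xyz,yawy=None,s=None,base=None):
    s=s or ctrl.get_state(); R0=R.from_rotvec(s["tool_rot"]).as_matrix()
    p=R0.T@(np.array(xyz)-s["position"])*1000
    r=np.zeros(3) if yawy is None else R.from_matrix(R0.T@Rt(yawy)).as_rotvec()
    return p.round(1),r.round(4)
def yawy(s): a=R.from_rotvec(s["tool_rot"]).as_matrix(); return np.arctan2(a[1,1],a[0,1])
E
python3 - <<'E'
from h import *
print(rel((0.44,0.33,0.235),0.72)); print(rel((0.45,0.0,0.22),0.134))
E
```

```text
(array([-339.1, -216.6,    1.1]), array([-1.40e-03,  5.00e-04,  5.88e-01]))
(array([-434.5, -532.7,   16.5]), array([-1.200e-03,  9.000e-04,  1.174e+00]))
```

```bash
python3 -m handwheel '[[-120,-80,0,0,0,0.2,-1],[-220,-150,0,0,0,0.4,-1],[-339,-217,0,0,0,0.6,-1],[-339,-217,0,0,0,0.6,-1],[-339,-217,0,0,0,0.6,-1],[-434,-533,16,-0.001,0.001,1.174,-1],[-434,-533,16,-0.001,0.001,1.174,-1],[-434,-533,16,-0.001,0.001,1.174,-1],[-434,-533,16,-0.001,0.001,1.174,-1],[-434,-533,16,-0.001,0.001,1.174,-1],[-434,-533,16,-0.001,0.001,1.174,-1],[-434,-533,16,-0.001,0.001,1.174,-1]]'; python3 -m handwheel '[[0,0,0,0,0,0,-1],[0,0,0,0,0,0,-1]]'
python3 - <<'E'
from h import *
m=ctrl.camera_model("wrist"); s=ctrl.get_state(); print(s["position"],yawy(s),s["joint_positions"].round(3),s["ft_force"])
cv2.imwrite("pics/w1.png",ctrl.get_image("wrist")[:,:,::-1])
print(proj(m,[[0.437,-0.0035,0.032],[0.422,0.111,0.004],[0.428,0.0795,0.004]]))
E
```

```text
time: 1.65
position: [0.4494, -0.0037, 0.2205]
tool_rot: [-2.073, -2.359, -0.002]
ft_force: [0.8, 0.5, -0.4]
grip_width: 0.999
time: 1.9
position: [0.4493, 0.0015, 0.2204]
tool_rot: [-2.065, -2.365, -0.002]
ft_force: [0.2, 0.6, -0.8]
grip_width: 1.001
[0.44927706 0.00150221 0.22043597] 0.13531349878600613 [-0.681 -0.143  0.574  1.962  0.078  1.301  0.002] [ 0.15986627  0.56522915 -0.77868492]
[[266.06310341 192.84499201]
 [266.5177055   86.43833436]
 [268.24864142 116.40789045]]
```

View pics/w1.png

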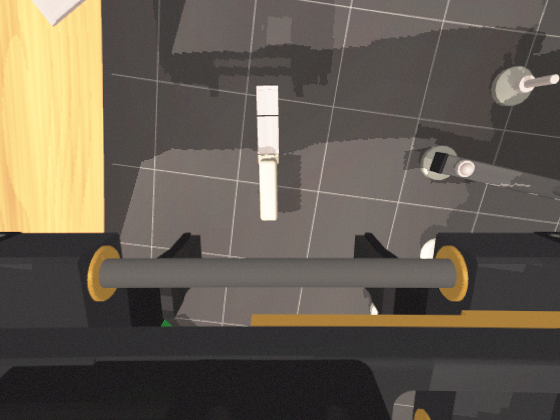

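Run:
```python
from h import *
crop(cv2.imread("pics/w1.png"),230,75,80,155,4,"pics/w1c.png")
```

```text
(no output)
```

View pics/w1c.png

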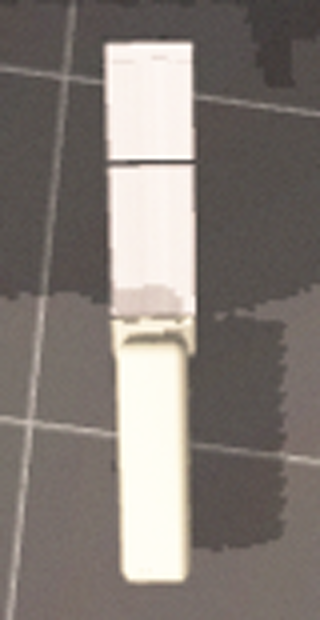

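The close view shows the chosen feeler: blade tip at (267,86), line at (268,115), handle top between rows 160 and 220.

Run:
```python
from h import *
m=ctrl.camera_model("wrist")
g=lambda p:np.array(p)/4+[230,75]
t,l=unproj(m,g([(148,43),(151,161)]),0.004); h=unproj(m,g([(117,341),(188,341),(189,582),(121,582)]),0.032)
o=h.mean(0);print(t,l,h.round(4),o); d=(t-o)[:2]; print(np.linalg.norm(d),np.linalg.norm((l-o)[:2]),"yaw",np.arctan2(d[1],d[0]))
s=ctrl.get_state(); a=np.arctan2(d[1],d[0])-np.pi/2
print(rel((o[0],o[1],0.10),a)); print(rel((o[0],o[1],0.018),a))
```

```text
[0.42235398 0.11201432 0.004     ] [0.42721467 0.08091788 0.004     ] [[ 0.425   0.032   0.032 ]
 [ 0.4443  0.0346  0.032 ]
 [ 0.454  -0.0339  0.032 ]
 [ 0.4345 -0.0365  0.032 ]] [ 0.43943962 -0.00094015  0.032     ]
0.11423935222906625 0.08276585299634645 yaw 1.72091957390947
(array([ -1.6, -10.2, 120.4]), array([ 0.    , -0.0017, -0.0138]))
(array([ -1.7, -10.2, 202.4]), array([ 0.    , -0.0017, -0.0138]))
```

```bash
python3 -m handwheel '[[-1.7,-10.2,50,0,-0.0017,-0.014,-1],[-1.7,-10.2,100,0,-0.0017,-0.014,-1],[-1.7,-10.2,150,0,-0.0017,-0.014,-1],[-1.7,-10.2,180,0,-0.0017,-0.014,-1],[-1.7,-10.2,202,0,-0.0017,-0.014,-1],[-1.7,-10.2,202,0,-0.0017,-0.014,-1],[-1.7,-10.2,202,0,-0.0017,-0.014,-1]]' 
python3 -m handwheel '[[0,0,0,0,0,0,0.2],[0,0,0,0,0,0,0.7],[0,0,0,0,0,0,1],[0,0,0,0,0,0,1],[0,0,0,0,0,0,1],[0,0,0,0,0,0,1],[0,0,0,0,0,0,1],[0,0,0,0,0,0,1]]' 10
```

```text
time: 2.82
position: [0.4403, -0.0017, 0.0192]
tool_rot: [2.049, 2.38, 0.001]
ft_force: [-0.2, -0.3, 0.2]
grip_width: 0.999
time: 3.82
position: [0.4396, -0.0025, 0.0185]
tool_rot: [2.051, 2.379, -0.0]
ft_force: [-0.1, 0.4, 0.1]
grip_width: 0.233
```

Run:
```python
from h import *
s=ctrl.get_state(); print(s["position"],yawy(s),s["joint_positions"].round(2))
p=rack(-0.162,0); print(p); print(rel((*p,0.0235),RY-np.pi/2));
```

```text
[ 0.43964855 -0.00254039  0.01852515] 0.1480300260072979 [-0.65  0.13  0.63  2.2  -0.1   0.84  0.19]
[0.47078844 0.06846345]
(array([65.6, 41.3, -5. ]), array([5.0000e-04, 1.0000e-04, 1.8175e+00]))
```

```bash
python3 -m handwheel '[[0,0,-5,0,0,0,1],[5,3,-5,0,0,0.18,1],[11,7,-5,0,0,0.36,1],[18,11,-5,0,0,0.54,1],[24,15,-5,0,0,0.72,1],[30,19,-5,0,0,0.9,1],[36,23,-5,0,0,1.08,1],[42,27,-5,0,0,1.26,1],[48,31,-5,0,0,1.44,1],[54,35,-5,0,0,1.62,1],[60,38,-5,0,0,1.8,1],[66,41,-5,0,0,1.8175,1]]'; python3 -m handwheel '[[0,0,0,0,0,0,1],[0,0,0,0,0,0,1],[0,0,0,0,0,0,1]]'
python3 - <<'E'
from h import *
s=ctrl.get_state(); print(s["position"],yawy(s),s["joint_positions"].round(2),s["ft_force"],s["grip_width"])
m=ctrl.camera_model("wrist"); cv2.imwrite("pics/w2.png",ctrl.get_image("wrist")[:,:,::-1])
cv2.imwrite("pics/t2.png",ctrl.get_image("top")[:,:,::-1])
E
```

```text
time: 5.32
position: [0.4705, 0.0691, 0.0237]
tool_rot: [3.138, -0.153, 0.001]
ft_force: [0.2, -0.4, -0.9]
grip_width: 0.231
time: 5.7
position: [0.4704, 0.0685, 0.0235]
tool_rot: [3.138, -0.154, 0.0]
ft_force: [-0.1, 0.7, -0.8]
grip_width: 0.234
[0.47037038 0.06848266 0.0235409 ] -1.669165378733246 [-0.92  0.22  0.78  2.12 -0.2   0.87 -1.69] [-0.05024759  0.73350392 -0.77900085] 0.2341017583300534
```

View pics/w2.png

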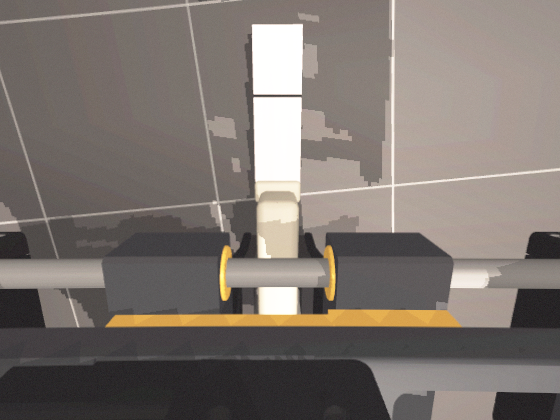

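View pics/t2.png

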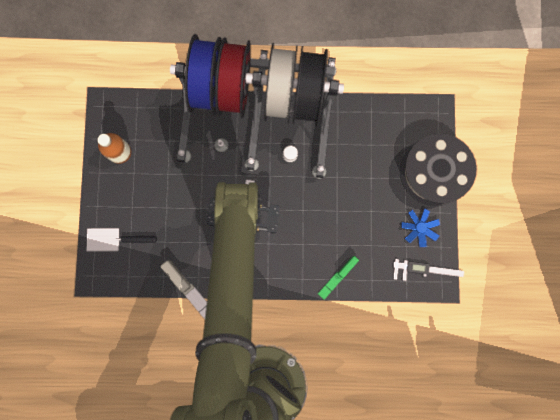

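Run:
```python
from h import *
m=ctrl.camera_model("wrist"); s=ctrl.get_state()
im=cv2.imread("pics/w2.png"); crop(im,230,10,100,200,3,"pics/w2c.png")
pts=unproj(m,[(277,26.5),(277.3,96)],0.009); pts2=unproj(m,[(252.5,27),(302,26.5),(254,177),(300.5,177)],0.009)
print(pts,[torack(p) for p in pts],[torack(p) for p in pts2]); d=pts[0]-pts[1]; print(np.arctan2(d[1],d[0]),np.linalg.norm(d))
e1=(pts2[0]+pts2[1]-pts2[2]-pts2[3]);print("yaw",np.arctan2(e1[1],e1[0]))
print("tcp",torack(s["position"]))
```

```text
[[0.58375961 0.05794703 0.009     ]
 [0.55289954 0.06084611 0.009     ]] [array([-0.04854236,  0.00066692]), array([-0.07953791,  0.00051094])] [array([-0.04876987,  0.0123203 ]), array([-0.04854748, -0.01122043]), array([-0.12062526,  0.01304119]), array([-0.12061788, -0.01200153])]
-0.09366786963980088 0.030995939585938034
yaw -0.09828160723957165
tcp [-1.62331696e-01  3.43820203e-05]
```

View pics/w2c.png

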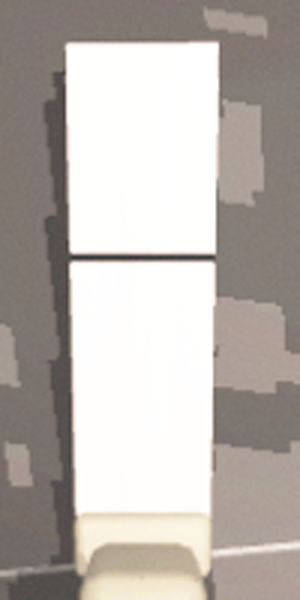

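The feeler is held straight: blade tip at (277,27), 114 mm ahead of the TCP, with its yaw equal to the rack's. I lower it onto the bench and approach the middle foot.

```bash
python3 -m handwheel '[[0,0,2,0,0,0,1],[0,0,4,0,0,0,1],[0,0,5,0,0,0,1],[0,0,5,0,0,0,1],[0,0,5,0,0,0,1]]'; python3 -m handwheel '[[8,0,0,0,0,0,1],[16,0,0,0,0,0,1],[24,0,0,0,0,0,1],[24,0,0,0,0,0,1],[24,0,0,0,0,0,1],[24,0,0,0,0,0,1]]'
python3 - <<'E'
from h import *
m=ctrl.camera_model("wrist"); s=ctrl.get_state(); print(torack(s["position"]),s["ft_force"],s["torque"])
cv2.imwrite("pics/w3.png",ctrl.get_image("wrist")[:,:,::-1])
E
```

```text
time: 6.42
position: [0.4705, 0.0687, 0.0185]
tool_rot: [3.137, -0.155, 0.0]
ft_force: [-0.9, -0.0, 0.5]
grip_width: 0.227
time: 7.18
position: [0.4941, 0.0665, 0.0185]
tool_rot: [3.138, -0.155, 0.0]
ft_force: [0.4, 0.3, -1.2]
grip_width: 0.227
[-0.13857649  0.00030817] [ 0.35440528  0.25530186 -1.19594052] [-0.05030864  0.22474189  0.0092293 ]
```

View pics/w3.png

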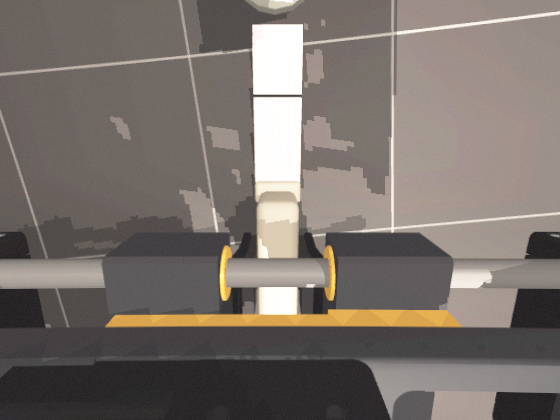

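The pad's edge shows at (274,13), about 6 mm beyond the tip at (277,27). I step in from here and watch the force.

```bash
python3 -m handwheel '[[2,0,0,0,0,0,1],[4,0,0,0,0,0,1],[5,0,0,0,0,0,1],[5,0,0,0,0,0,1]]'; for i in 1 2 3; do echo; done;  python3 -m handwheel '[[1,0,0,0,0,0,1],[2,0,0,0,0,0,1],[2,0,0,0,0,0,1]]'; python3 -m handwheel '[[1,0,0,0,0,0,1],[2,0,0,0,0,0,1],[2,0,0,0,0,0,1]]'
python3 - <<'E'
from h import *
s=ctrl.get_state(); print(torack(s["position"]),s["ft_force"],s["torque"])
E
```

```text
time: 7.72
position: [0.4985, 0.0661, 0.0185]
tool_rot: [3.138, -0.155, -0.003]
ft_force: [-4.3, 0.9, 5.0]
grip_width: 0.229



time: 8.1
position: [0.4988, 0.0661, 0.0184]
tool_rot: [-3.137, 0.155, 0.009]
ft_force: [-9.2, 0.8, 9.5]
grip_width: 0.227
time: 8.48
position: [0.4997, 0.066, 0.018]
tool_rot: [-3.138, 0.154, 0.012]
ft_force: [-10.7, 0.4, 10.1]
grip_width: 0.228
[-0.13303418  0.0003962 ] [-10.70290976   0.41512348  10.05889649] [ 0.15774919  2.60309475 -0.02194878]
```

It jams at the middle foot: 4 N already at the first contact, 10 N after the later steps. I back off at once and check how the feeler sits in the grip.

```bash
python3 -m handwheel '[[-4,0,0,0,0,0,1],[-12,0,0,0,0,0,1],[-24,0,0,0,0,0,1],[-30,0,0,0,0,0,1],[-30,0,0,0,0,0,1],[-30,0,0,0,0,0,1]]'
python3 - <<'E'
from h import *
s=ctrl.get_state(); print(torack(s["position"]),s["position"],yawy(s),s["ft_force"],s["torque"],s["tool_rot"])
cv2.imwrite("pics/w4.png",ctrl.get_image("wrist")[:,:,::-1])
E
```

```text
time: 9.22
position: [0.4739, 0.0687, 0.0188]
tool_rot: [3.138, -0.155, 0.002]
ft_force: [-0.9, 0.3, -1.0]
grip_width: 0.231
[-0.15890602  0.00049875] [0.4739165  0.0686549  0.01876551] -1.669343111836518 [-0.86407941  0.30884344 -1.03959549] [-0.03529857  0.13437165  0.01941721] [ 3.13776885e+00 -1.54733812e-01  1.97723162e-03]
```

View pics/w4.png

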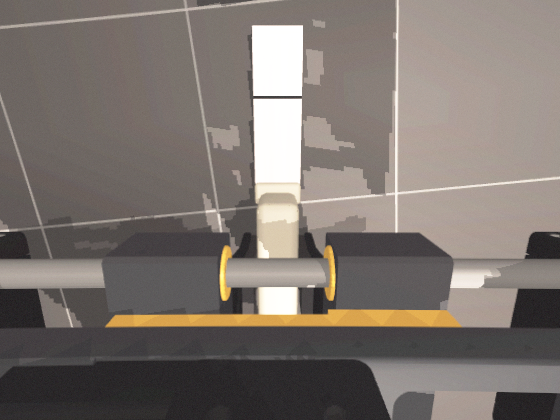

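The grip is unchanged; the feeler slipped less than 0.5 mm. Next is the right foot: I lift slightly and shift 200 mm along tool +y, which is rack -y.

```bash
python3 -m handwheel '[[0,0,-5,0,0,0,1],[0,15,-6,0,0,0,1],[0,40,-6,0,0,0,1],[0,70,-6,0,0,0,1],[0,100,-6,0,0,0,1],[0,130,-6,0,0,0,1],[0,160,-6,0,0,0,1],[0,185,-6,0,0,0,1],[0,200,-6,0,0,0,1],[0,200,-6,0,0,0,1],[0,200,-6,0,0,0,1],[0,200,-6,0,0,0,1]]'
python3 - <<'E'
from h import *
s=ctrl.get_state(); print(torack(s["position"]),s["position"],yawy(s),s["ft_force"],s["torque"],s["joint_positions"].round(2)); print(rel((*rack(-0.142,-0.2),0.0186),RY-np.pi/2))
E
```

```text
time: 10.78
position: [0.4539, -0.1298, 0.0246]
tool_rot: [-3.138, 0.153, -0.001]
ft_force: [-0.6, 0.2, -0.5]
grip_width: 0.227
[-0.1593087  -0.19891903] [ 0.45386519 -0.12975266  0.02456163] -1.6682094208858835 [-0.61901924  0.16861744 -0.45047216] [-0.06288237  0.17879046 -0.01987005] [-0.6   0.24  0.9   2.13 -0.24  0.88 -1.23]
(array([17.3,  1.1,  6. ]), array([-0.0001, -0.0003,  0.0013]))
```

```bash
python3 -m handwheel '[[0,1,2,0,0,0,1],[0,1,4,0,0,0,1],[0,1,6,0,0,0,1],[0,1,6,0,0,0,1],[6,1,6,0,0,0,1],[12,1,6,0,0,0,1],[18,1,6,0,0,0,1],[18,1,6,0,0,0,1],[18,1,6,0,0,0,1]]'
python3 - <<'E'
from h import *
s=ctrl.get_state(); print(torack(s["position"]),s["position"],yawy(s),s["ft_force"],s["torque"])
m=ctrl.camera_model("wrist"); im=ctrl.get_image("wrist")[:,:,::-1]; cv2.imwrite("pics/w5.png",im); crop(im,180,0,200,110,4,"pics/w5c.png")
E
```

```text
time: 11.9
position: [0.4714, -0.1334, 0.0185]
tool_rot: [3.137, -0.155, -0.0]
ft_force: [0.1, -0.2, -2.2]
grip_width: 0.23
[-0.14147653 -0.20077389] [ 0.4714278  -0.13335567  0.01851339] -1.6696423916169374 [ 0.08869093 -0.20417192 -2.24429144] [-0.04591899  0.15751131 -0.00781978]
```

View pics/w5c.png

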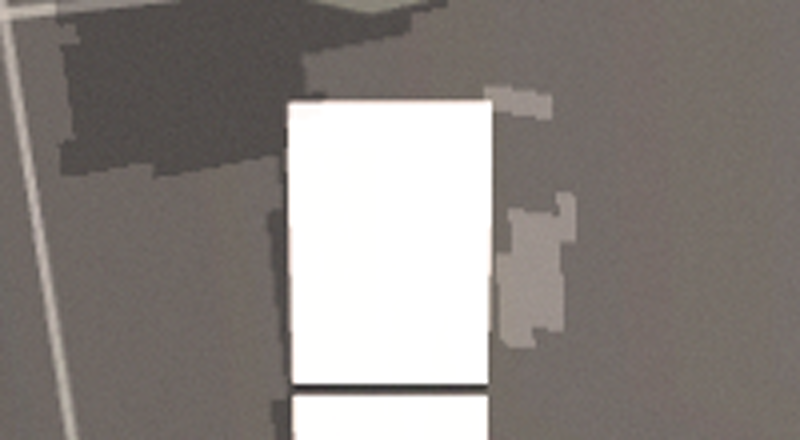

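```bash
python3 -m handwheel '[[2,0,0,0,0,0,1],[4,0,0,0,0,0,1],[6,0,0,0,0,0,1],[6,0,0,0,0,0,1]]'
```

```text
time: 12.45
position: [0.4778, -0.1339, 0.0187]
tool_rot: [3.137, -0.155, 0.001]
ft_force: [-0.0, -0.3, -0.8]
grip_width: 0.227
```

```bash
python3 -m handwheel '[[1,0,0,0,0,0,1],[2,0,0,0,0,0,1],[2,0,0,0,0,0,1]]'
```

```text
time: 12.82
position: [0.4796, -0.1341, 0.0186]
tool_rot: [3.137, -0.155, 0.001]
ft_force: [0.1, -0.3, -1.6]
grip_width: 0.228
```

```bash
python3 -m handwheel '[[1,0,0,0,0,0,1],[1.5,0,0,0,0,0,1],[1.5,0,0,0,0,0,1]]'
```

```text
time: 13.2
position: [0.4807, -0.1341, 0.0184]
tool_rot: [3.138, -0.155, -0.001]
ft_force: [-0.8, 0.0, -1.2]
grip_width: 0.231
```

```bash
python3 -m handwheel '[[1,0,0,0,0,0,1],[1.5,0,0,0,0,0,1],[1.5,0,0,0,0,0,1]]'
```

```text
time: 13.58
position: [0.4822, -0.1343, 0.0185]
tool_rot: [3.138, -0.155, -0.0]
ft_force: [-1.5, 0.3, -2.0]
grip_width: 0.227
```

```bash
python3 -m handwheel '[[1,0,0,0,0,0,1],[1,0,0,0,0,0,1]]'
```

```text
time: 13.82
position: [0.4826, -0.1344, 0.0183]
tool_rot: [-3.138, 0.155, 0.003]
ft_force: [-4.8, 0.5, 0.1]
grip_width: 0.227
```

It stops at about 4.8 N, but the contact is some 3 mm deeper than at the middle foot. A tip raised after the first jam could cause that, so I back off, let the feeler settle flat, regrip and retry.

```bash
python3 -m handwheel '[[-4,0,0,0,0,0,1],[-9,0,0,0,0,0,1],[-9,0,0,0,0,0,1],[-9,0,0,0,0,0,1]]'; python3 -m handwheel '[[0,0,0,0,0,0,0.4],[0,0,0,0,0,0,0.4],[0,0,0,0,0,0,0.4],[0,0,0,0,0,0,0.4]]'
python3 - <<'E'
from h import *
s=ctrl.get_state(); print(torack(s["position"]),s["position"],yawy(s),s["ft_force"],s["torque"])
im=ctrl.get_image("wrist")[:,:,::-1]; cv2.imwrite("pics/w6.png",im); crop(im,230,0,100,200,3,"pics/w6c.png")
E
python3 -m handwheel '[[0,0,0,0,0,0,0.6],[0,0,0,0,0,0,0.8],[0,0,0,0,0,0,1],[0,0,0,0,0,0,1],[0,0,0,0,0,0,1],[0,0,0,0,0,0,1]]' 10
python3 - <<'E'
from h import *
s=ctrl.get_state(); print(torack(s["position"]),s["position"],yawy(s),s["ft_force"],s["torque"])
im=ctrl.get_image("wrist")[:,:,::-1]; cv2.imwrite("pics/w7.png",im); a=cv2.imread("pics/w6.png")[0:200,200:340]
b=cv2.imread("pics/w5.png")[0:200,200:340]
cv2.imwrite("pics/cmp.png",cv2.resize(np.hstack([b,a,im[0:200,200:340]]),None,fx=1.9,fy=1.9))
E
```

```text
time: 14.32
position: [0.4751, -0.1335, 0.0189]
tool_rot: [3.138, -0.155, 0.003]
ft_force: [-1.4, -0.5, -0.8]
grip_width: 0.225
time: 14.82
position: [0.4746, -0.1336, 0.0186]
tool_rot: [3.137, -0.155, 0.001]
ft_force: [1.0, 0.3, -0.1]
grip_width: 0.299
[-0.13825322 -0.20069967] [ 0.47464273 -0.13359944  0.01863384] -1.6695133887934708 [ 0.9754083   0.27841203 -0.101267  ] [-0.04622827  0.14099238  0.00850779]
time: 15.62
position: [0.4746, -0.1336, 0.0186]
tool_rot: [3.137, -0.155, 0.001]
ft_force: [-0.1, 0.9, -0.6]
grip_width: 0.231
[-0.13830893 -0.20069032] [ 0.47458822 -0.13358465  0.01861398] -1.6694967421358056 [-0.07314456  0.90689611 -0.60581904] [-0.02221308  0.11521392  0.01849137]
```

View pics/cmp.png

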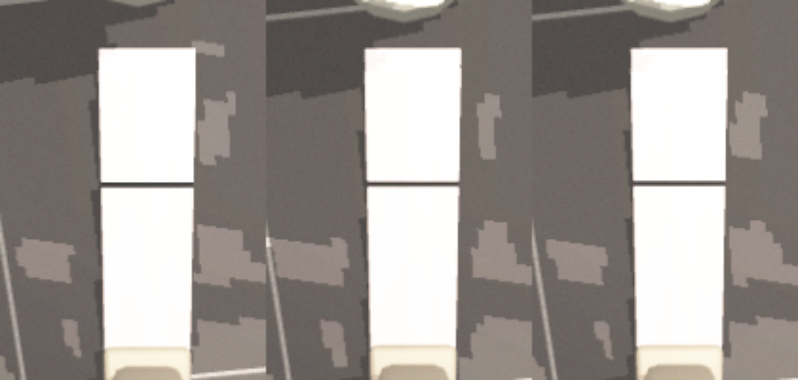

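Now resting flat, the tip is at (277,25) and the pad's edge at about (277,10). I retry the right foot in small steps.

```bash
python3 -m handwheel '[[2,0,0,0,0,0,1],[4,0,0,0,0,0,1],[6,0,0,0,0,0,1],[6,0,0,0,0,0,1]]'
```

```text
time: 16.18
position: [0.4811, -0.1342, 0.0186]
tool_rot: [3.137, -0.155, 0.002]
ft_force: [-0.6, 0.5, -0.8]
grip_width: 0.227
```

```bash
python3 -m handwheel '[[1,0,0,0,0,0,1],[1.5,0,0,0,0,0,1],[1.5,0,0,0,0,0,1]]'
```

```text
time: 16.55
position: [0.4814, -0.1343, 0.0186]
tool_rot: [-3.138, 0.155, 0.002]
ft_force: [-2.9, 0.9, 5.4]
grip_width: 0.227
```

It jams again, now flat, at about 3 N and the same place, so the right foot is not the one. I back off and go to the left foot, 400 mm along tool -y.

```bash
python3 -m handwheel '[[-8,0,0,0,0,0,1],[-20,0,0,0,0,0,1],[-26,0,0,0,0,0,1],[-26,0,-6,0,0,0,1],[-26,-20,-6,0,0,0,1],[-26,-60,-6,0,0,0,1],[-26,-100,-6,0,0,0,1],[-26,-140,-6,0,0,0,1],[-26,-180,-6,0,0,0,1],[-26,-220,-6,0,0,0,1],[-26,-240,-6,0,0,0,1],[-26,-240,-6,0,0,0,1]]'
python3 -m handwheel '[[0,-20,0,0,0,0,1],[0,-60,0,0,0,0,1],[0,-100,0,0,0,0,1],[0,-130,0,0,0,0,1],[0,-150,0,0,0,0,1],[0,-160,0,0,0,0,1],[0,-160,0,0,0,0,1],[0,-160,0,0,0,0,1]]'
python3 - <<'E'
from h import *
s=ctrl.get_state(); print(torack(s["position"]),s["position"],yawy(s),s["ft_force"],s["torque"],s["joint_positions"].round(2)); print(rel((*rack(-0.142,0.2),0.0186),RY-np.pi/2))
E
```

```text
time: 18.05
position: [0.48, 0.1079, 0.0246]
tool_rot: [3.137, -0.151, 0.001]
ft_force: [0.4, -0.4, -0.5]
grip_width: 0.229
time: 19.05
position: [0.4957, 0.2647, 0.0244]
tool_rot: [3.137, -0.158, 0.0]
ft_force: [-0.2, -0.0, -1.0]
grip_width: 0.225
[-0.15653699  0.19776255] [0.49571234 0.26472519 0.02444863] -1.6714488197188135 [-0.22353362 -0.04703515 -1.00964608] [-0.03196301  0.13139979  0.0207354 ] [-1.11  0.4   0.67  1.91 -0.3   0.94 -1.96]
(array([14.5, -2.3,  5.8]), array([ 0.001 , -0.0002, -0.002 ]))
```

```bash
python3 -m handwheel '[[0,-1.5,3,0,0,0,1],[0,-1.5,5.5,0,0,0,1],[0,-1.5,5.8,0,0,0,1],[0,-1.5,5.8,0,0,0,1],[0,-1.5,5.8,0,0,0,0.4],[0,-1.5,5.8,0,0,0,0.4],[0,-1.5,5.8,0,0,0,0.4],[0,-1.5,5.8,0,0,0,0.8],[0,-1.5,5.8,0,0,0,1],[0,-1.5,5.8,0,0,0,1],[0,-1.5,5.8,0,0,0,1],[0,-1.5,5.8,0,0,0,1]]' 10
python3 -m handwheel '[[4,0,0,0,0,0,1],[10,0,0,0,0,0,1],[15,0,0,0,0,0,1],[15,0,0,0,0,0,1],[15,0,0,0,0,0,1]]'
python3 - <<'E'
from h import *
s=ctrl.get_state(); print(torack(s["position"]),s["position"],yawy(s),s["ft_force"],s["torque"])
im=ctrl.get_image("wrist")[:,:,::-1]; cv2.imwrite("pics/w8.png",im); crop(im,180,0,200,120,4,"pics/w8c.png")
E
```

```text
time: 20.55
position: [0.4957, 0.2678, 0.0187]
tool_rot: [3.138, -0.155, 0.001]
ft_force: [-0.9, 0.3, 1.2]
grip_width: 0.227
time: 21.18
position: [0.5113, 0.266, 0.0187]
tool_rot: [3.137, -0.156, 0.002]
ft_force: [1.3, 0.0, 0.2]
grip_width: 0.23
[-0.14119391  0.20059157] [0.51125953 0.26602854 0.01874712] -1.6698780475535977 [1.33219863 0.01907169 0.19214531] [-0.07130918  0.08642353  0.01399035]
```

View pics/w8c.png

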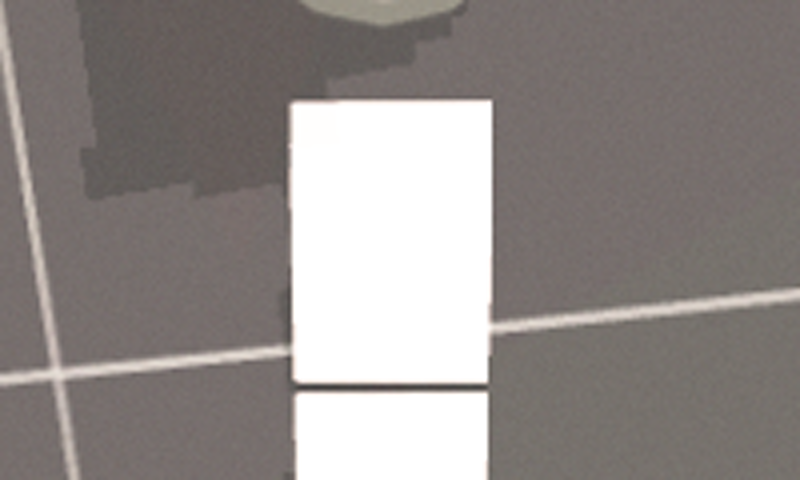

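The blade is centred on the left pad: tip at (277,25), pad edge at (276,6), about 8.5 mm ahead.

```bash
python3 -m handwheel '[[2,0,0,0,0,0,1],[4,0,0,0,0,0,1],[6,0,0,0,0,0,1],[6,0,0,0,0,0,1]]'
```

```text
time: 21.72
position: [0.5169, 0.2659, 0.0187]
tool_rot: [3.138, -0.155, 0.001]
ft_force: [0.2, 0.2, 0.9]
grip_width: 0.232
```

```bash
python3 -m handwheel '[[1,0,0,0,0,0,1],[2,0,0,0,0,0,1],[2,0,0,0,0,0,1]]'
```

```text
time: 22.1
position: [0.5188, 0.2656, 0.0187]
tool_rot: [3.138, -0.155, 0.001]
ft_force: [-1.6, 0.9, 3.3]
grip_width: 0.228
```

```bash
python3 -m handwheel '[[1,0,0,0,0,0,1],[1.5,0,0,0,0,0,1],[1.5,0,0,0,0,0,1]]'
```

```text
time: 22.48
position: [0.5202, 0.2654, 0.0187]
tool_rot: [3.138, -0.155, 0.001]
ft_force: [-2.4, -0.0, 3.4]
grip_width: 0.231
```

```bash
python3 -m handwheel '[[1,0,0,0,0,0,1],[1,0,0,0,0,0,1],[1,0,0,0,0,0,1]]'
```

```text
time: 22.85
position: [0.5213, 0.2652, 0.0187]
tool_rot: [3.137, -0.155, 0.001]
ft_force: [-2.6, 0.4, 3.8]
grip_width: 0.232
```

```bash
python3 -m handwheel '[[1,0,0,0,0,0,1],[1.5,0,0,0,0,0,1],[1.5,0,0,0,0,0,1]]'
```

```text
time: 23.22
position: [0.5226, 0.2651, 0.0187]
tool_rot: [3.138, -0.155, 0.001]
ft_force: [-2.5, 0.6, 5.5]
grip_width: 0.228
```

```bash
python3 -m handwheel '[[0,0,-0.3,0,0,0,1],[1,0,-0.3,0,0,0,1],[1.5,0,-0.3,0,0,0,1],[1.5,0,-0.3,0,0,0,1]]'
```

```text
time: 23.72
position: [0.5243, 0.2647, 0.0188]
tool_rot: [3.137, -0.155, 0.001]
ft_force: [0.3, -0.7, -0.9]
grip_width: 0.229
```

The force has gone and the tip is past the jamming depth, so it slides. I go on gently.

```bash
python3 -m handwheel '[[1,0,0,0,0,0,1],[2,0,0,0,0,0,1],[3,0,0,0,0,0,1],[4,0,0,0,0,0,1],[4,0,0,0,0,0,1]]'
```

```text
time: 24.35
position: [0.5282, 0.2646, 0.019]
tool_rot: [3.137, -0.155, 0.001]
ft_force: [-0.0, 0.6, -0.6]
grip_width: 0.228
```

```bash
python3 -m handwheel '[[1,0,0,0,0,0,1],[2,0,0,0,0,0,1],[3,0,0,0,0,0,1],[4,0,0,0,0,0,1],[5,0,0,0,0,0,1],[5,0,0,0,0,0,1]]'
```

```text
time: 25.1
position: [0.5332, 0.2641, 0.019]
tool_rot: [3.137, -0.155, 0.001]
ft_force: [-0.2, -0.5, -1.7]
grip_width: 0.225
```

```bash
python3 -m handwheel '[[2,0,0,0,0,0,1],[4,0,0,0,0,0,1],[6,0,0,0,0,0,1],[8,0,0,0,0,0,1],[10,0,0,0,0,0,1],[12,0,0,0,0,0,1],[12,0,0,0,0,0,1]]'
```

```text
time: 25.98
position: [0.5452, 0.2628, 0.019]
tool_rot: [3.137, -0.155, 0.001]
ft_force: [0.8, -0.0, -0.6]
grip_width: 0.231
```

```bash
python3 -m handwheel '[[2,0,0,0,0,0,1],[4,0,0,0,0,0,1],[6,0,0,0,0,0,1],[8,0,0,0,0,0,1],[10,0,0,0,0,0,1],[12,0,0,0,0,0,1],[12,0,0,0,0,0,1]]'
```

```text
time: 26.85
position: [0.5571, 0.2617, 0.019]
tool_rot: [3.137, -0.155, 0.001]
ft_force: [-0.0, -0.2, 0.0]
grip_width: 0.227
```

Run:
```python
from h import *
s=ctrl.get_state(); print(torack(s["position"]),s["position"],yawy(s),s["ft_force"],s["torque"])
im=ctrl.get_image("wrist")[:,:,::-1]; cv2.imwrite("pics/w9.png",im)
```

```text
[-0.09510797  0.20075883] [0.55713765 0.26165368 0.01904056] -1.6696360204240002 [-0.04393571 -0.22542708  0.04592493] [-0.06144396  0.15696426  0.00813618]
```

View pics/w9.png

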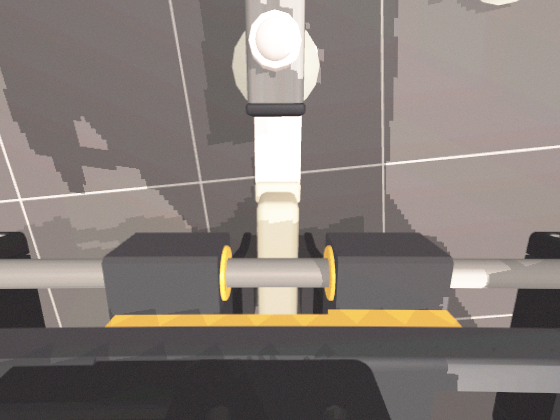

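Run:
```python
from h import *
m=ctrl.camera_model("wrist")
for uv,z in [((275,38),.064),((233.5,66),.014),((320,66),.014),((276.7,66),.014)]:
    p=unproj(m,[uv],z)[0]; print(uv,p.round(4),torack(p).round(4))
# predicted outline of pad
q=[[*rack(.02*np.cos(a),.2+.02*np.sin(a)),.019] for a in np.linspace(0,2*np.pi,9)[:-1]]
print(proj(m,q).round(0).tolist())
print(proj(m,[[*rack(-.02,.2),.0]]))
im=cv2.imread("pics/w9.png"); crop(im,210,0,140,120,5,"pics/w9c.png")
```

```text
(275, 38) [0.6507 0.2536 0.064 ] [-0.0012  0.202 ]
(233.5, 66) [0.6535 0.2729 0.014 ] [-0.0003  0.2215]
(320, 66) [0.6496 0.2331 0.014 ] [-0.0003  0.1815]
(276.7, 66) [0.6516 0.2531 0.014 ] [-0.0003  0.2015]
[[280.0, 12.0], [248.0, 27.0], [235.0, 63.0], [249.0, 97.0], [280.0, 110.0], [311.0, 97.0], [325.0, 63.0], [313.0, 27.0]]
[[279.61089875 112.14844747]]
```

View pics/w9c.png

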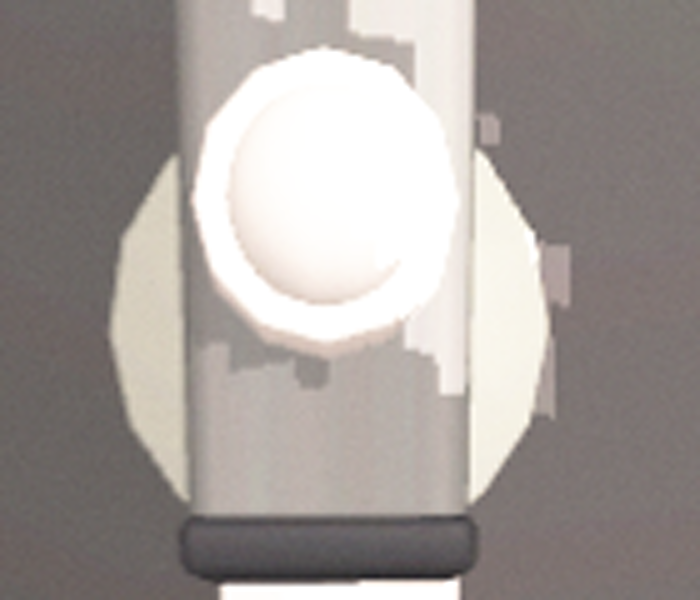

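The wrist view puts the left foot's middle at rack (-0.5, 201) mm, pad widest at row 66 and centred on column 276. The line is about 82 mm ahead of the TCP, so it has 12.5–13 mm to go.

```bash
python3 -m handwheel '[[2,0,0,0,0,0,1],[4,0,0,0,0,0,1],[6,0,0,0,0,0,1],[8,0,0,0,0,0,1],[10,0,0,0,0,0,1],[12.7,0,0,0,0,0,1],[12.7,0,0,0,0,0,1],[12.7,0,0,0,0,0,1]]'
```

```text
time: 27.9
position: [0.5695, 0.2605, 0.019]
tool_rot: [3.137, -0.155, 0.0]
ft_force: [-0.0, -0.1, -0.5]
grip_width: 0.227
```

```bash
python3 -m handwheel '[[0,0,0,0,0,0,0.5],[0,0,0,0,0,0,0.4],[0,0,0,0,0,0,0.2],[0,0,0,0,0,0,0.1],[0,0,0,0,0,0,0.1],[0,0,0,0,0,0,0.1]]'
python3 -m handwheel '[[0,0,-10,0,0,0,0.1],[0,0,-25,0,0,0,0.1],[0,0,-45,0,0,0,0.1],[-20,0,-70,0,0,0,0.1],[-40,0,-100,0,0,0,0.1],[-50,0,-110,0,0,0,0.1],[-50,0,-110,0,0,0,0.1],[-50,0,-110,0,0,0,0.1]]'
python3 - <<'E'
from h import *
s=ctrl.get_state(); print(torack(s["position"]),s["position"],s["ft_force"],s["grip_width"])
m=ctrl.camera_model("wrist");im=ctrl.get_image("wrist")[:,:,::-1]; cv2.imwrite("pics/w10.png",im)
cv2.imwrite("pics/s10.png",ctrl.get_image("scene")[:,:,::-1])
F0=rack(0,.2); print(proj(m,[[*rack(0,.2),.019],[*rack(-.083-.035,.2),.032],[*rack(-.048,.2),.032]]))
E
```

```text
time: 28.65
position: [0.5696, 0.2605, 0.019]
tool_rot: [3.138, -0.155, 0.001]
ft_force: [-0.2, -0.3, 0.2]
grip_width: 0.446
time: 29.65
position: [0.5198, 0.2651, 0.1283]
tool_rot: [3.137, -0.155, -0.0]
ft_force: [-0.4, 0.4, -0.9]
grip_width: 0.446
[-0.13265167  0.20050984] [0.51975214 0.26510545 0.1282999 ] [-0.35988757  0.42705242 -0.87637854] 0.4458949367166898
[[278.3307617   37.91105782]
 [278.2478628  193.72200261]
 [278.34211672 103.69249395]]
```

View pics/w10.png

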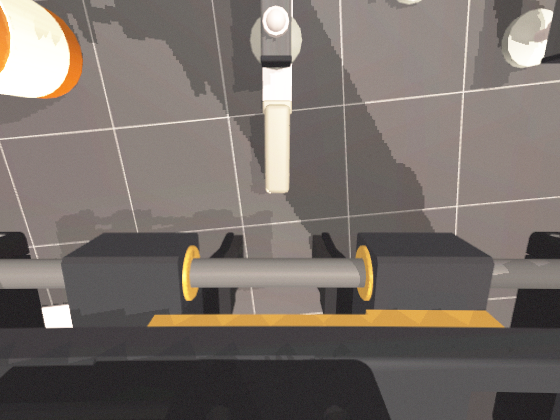

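View pics/s10.png

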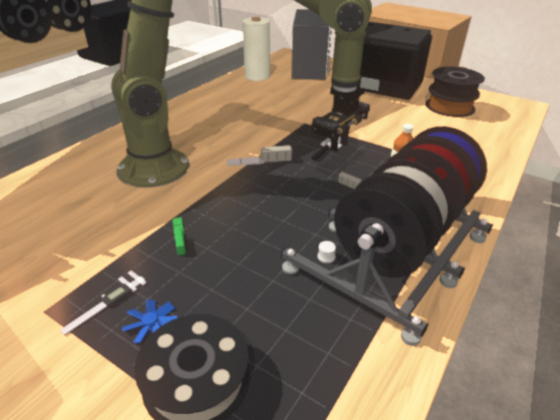

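Run:
```python
from h import *
im=cv2.imread("pics/w10.png"); crop(im,230,0,100,200,3,"pics/w10c.png")
```

```text
(no output)
```

View pics/w10c.png

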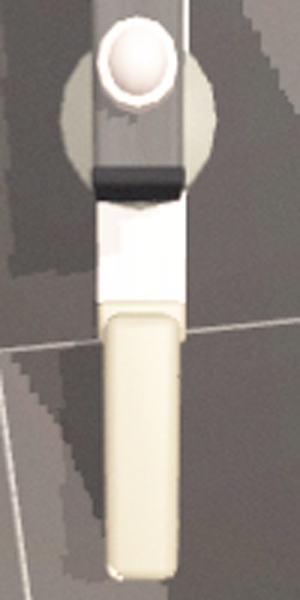

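Run:
```python
from h import *
m=ctrl.camera_model("wrist"); g=lambda p:np.array(p)/3+[230,0]
foot=unproj(m,g([(61,120),(216,120)]),.018); h=unproj(m,g([(105,316),(181,316),(176,578),(107,578)]),.032); b=unproj(m,g([(99,300),(183,300)]),.007)
fo=foot.mean(0); o=h.mean(0); d=h[0]+h[1]-h[2]-h[3]; y=np.arctan2(d[1],d[0])
print("padw",np.linalg.norm(foot[0]-foot[1]),"foot",torack(fo),"handle len",np.linalg.norm(d)/2,"o",torack(o),"collar front",torack(b.mean(0)))
print("yaw rel",y-RY,"line-foot mm",1000*(torack(o+0.083*np.array([np.cos(y),np.sin(y),0]))-torack(fo)))
m=ctrl.camera_model("top")
im=ctrl.get_image("top")[:,:,::-1]; a=cv2.imread("pics/top0.png"); cv2.imwrite("pics/tcmp.png",cv2.resize(np.hstack([a[90:310,80:480],im[90:310,80:480]]),None,fx=1,fy=1))
```

```text
padw 0.03935017055023656 foot [-0.00128911  0.2012141 ] handle len 0.06783445050445289 o [-0.08312203  0.20032117] collar front [-0.04344787  0.20058667]
yaw rel -0.005946500243897715 line-foot mm [ 1.16561607 -1.38648288]
```

View pics/tcmp.png

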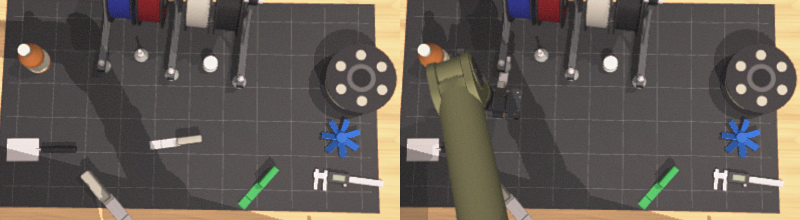

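The line is about 2 mm from the foot's middle and the yaw is straight in. The before and after top views show the bystanders in view in their places, and the gripper is 110 mm clear. I hand it in.

```bash
python3 -c "
from bench import ctrl
print(ctrl.close_job()); s=ctrl.get_state(); print(s['time'],s['ft_force'])"
```

```text
the job is handed in; nothing more can be done
None
the job is handed in; nothing more can be done
```

The short foot is the left one: the feeler slid under it and now lies there, released, with its line under the foot. I gripped the small grey feeler by its handle with 10 N and tried the middle, right and left feet in that order. The job was handed in after about 30 s; it reports no verdict.

- **Middle foot:** it jammed. I had put several steps into one call, so the push rose to about 11 N at the wrist before I backed off. That is more than the light push asked for, though below the 20 N limit.
- **Right foot:** it jammed at about 5 N. Contact was some 3 mm deeper than at the middle foot, so I set the feeler down flat, regripped and tried again. It jammed again at about 3 N.
- **Left foot:** there was 2–3 N of drag at the pad's edge. After I raised the tool 0.3 mm it slid in freely, with under 1 N.

**Last checks, with the gripper lifted clear:**
- **Line:** it is about 2 mm from the foot's middle by the camera, which is calibrated to about 2 mm. The line is hidden under the foot, so I worked this out from the handle's position.
- **Blade:** it is straight in to about 0.01 rad.
- **Bystanders:** none had visibly moved in the top view, but the arm was covering part of the scraper and bottle.

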